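Kit the resoling tray and nest the nail cups

ROBOT

A 7-joint arm with a two-finger parallel gripper is mounted at the origin on the work surface. World frame = base frame: x ahead of the robot, y to its left, z up, the work surface at z = 0. Lengths are in m, angles in rad, forces in N, time in s.
With the tool pointing down it reaches from about 0.425 to 0.875 m from the base axis. Payload 4.7 kg.
Tool frame: the origin (TCP) lies at the very end of the fingers, on their centre line; the grasp point (between the pads) lies 19 mm behind it; z points along the fingers, y is the direction in which the jaws open and shut (so a half turn about z gives the same grasp; the last joint's range is limited). The gripper opens to 87 mm and grips with 3 to 60 N. Pads are 19 mm wide; open, the fingers measure 117 mm over their backs; the gripper's body (75 mm by 190 mm) begins 51 mm behind the grasp point.
Start: joints at [0.014, 0.321, -0.07, 1.45, 0.023, 1.371, -0.057], TCP at [0.65, -0, 0.223] pointing down, gripper open.
Joint ranges: [-2.86, 2.86], [-0.3, 2.09], [-1.38, 1.24], [0.06, 2.45], [-1.56, 4.7], [0.09, 2.05], [-2.69, 2.69]. Speed limits (rad/s): [2.57, 2.57, 3.14, 3.14, 3.14, 3.14, 3.14].

INTERFACE

Orientations are given as [roll, pitch, yaw] about the fixed x, y, z axes, in that order (R = Rz(yaw) Ry(pitch) Rx(roll)).
In Python, from rig import readout, optics, ticket gives the robot as it stands. The module is installed in compiled form; this text tells all that it offers.
- The arm moves only by the tool servo_tool, never from a script. Its arguments are lists of equal length, an entry for each row: "slide": the shift along the tool's x, y, z in cm, a list of three; "rot": the turn, a rotation vector about the tool's x, y, z in rad, a list of three; "claw": the closure, from 0 (fully open) to 1 (shut). A call has exactly 5 rows; each row is the pose to reach, as a shift and turn from the pose commanded when the call began, along the tool's axes at that moment; what a row does not reach only later rows make up. A row lasts 1/10 s, in which the tool goes at most 50 mm and 8.59 degrees, less where a joint would pass 70% of its speed; a pose out of reach is approached as far as the arm can. A call with a gripper value outside its range is refused whole. The fingers move at their own pace and stop on an object; "newtons" is the grip in N (left out, the last holds). Time passes only in rows, so rows that repeat a pose let the fingers close, or fill a call up. It gives the time, the measured TCP pose, the force and the opening at its end, in the units of the state.
- readout.read_state(): the state, without advancing time (a new reading comes with each control period).
- optics.capture(name): name is "scene" or "side" or "wrist"; returns a dict with "image" (480x640x3 uint8, red, green, blue), "fx", "fy", "cx", "cy" (pixels), "origin" and "orientation" of the camera in the world. Camera axes: x right, y down, z forward; pixel columns grow to the right and rows downward; lengths in m; the calibration is good to about 2 mm. A picture is of the moment at which its call begins. There is no depth.
- ticket.close_job(): hands the job in, once; it reports no verdict.
The state is a dict: "time_s": time; "joint_positions": joint angles; "joint_velocities": joint speeds; "joint_efforts": joint torques, N m; "position": TCP position; "tcp_rot": TCP orientation; "force": force on the tool from outside, world axes, zero at the start; "wrist_torque": the same for the moment, N m; "width": finger opening in m.
Only numpy, scipy, OpenCV 4.12 (cv2) and the standard library are available. Lean on these libraries where they do the work, as an engineer would, in place of code of your own. Each camera call takes 0.05 s, during which the arm holds its last target. There are 200 camera calls.

TASK

Make up the kit tray for the next shoe repair: it needs exactly one heel block, one shank bar, one cork wedge and one thread spool, each lying flat the way up it is now in a part bay of its own. Whatever kind is already in the tray is to stay there, and its duplicate must stay on the bench. Also nest every loose nail cup into one straight stack in the cup that stands in the tray's cup bay, and do not shove the wax, jar and awl lying among them about.

Things in the scene. Friction and masses are not known exactly. Their poses are not given: they have to be found in the camera images.
- tray: plywood kit tray fixed to the bench, 172 mm (x) by 312 mm (y). Origin: centre of its underside, on the bench top, z up. Its floor is 30 mm above the bench; all its walls are 4 mm thick and rise 10 mm above that floor. Four equal part bays, each 80 mm in x by 116 mm in y inside, centred at (x, y) = (-42, -26), (42, -26), (-42, 94), (42, 94) mm in the tray's frame, and one 64 mm square cup bay centred at (0, -120) mm
- heel: a D-shaped heel block of layered brown leather, 62 mm long (x, from -31 flat end to +31 round end), 56 mm wide (y), 30 mm high. This one starts on the bench. Origin: centre of its underside, z up. It is the only one of its kind on the bench
- heel_kit: another part of exactly the same form as heel, present in only some starts (None when absent); when present it already lies flat in one of the tray's four part bays, long side along the tray's y. Same origin and axes
- bar: a straight wooden shank bar with rounded ends, 100 mm long (x), 34 mm wide (y), 30 mm high. This one starts on the bench. Origin: centre of its underside, z up. It is the only one of its kind on the bench
- bar_kit: another part of exactly the same form as bar, present in only some starts (None when absent); when present it already lies flat in one of the tray's four part bays, long side along the tray's y. Same origin and axes
- wedge: a cork wedge block, 84 mm long (x), 50 mm wide (y) with parallel upright sides; its top slopes from 20 mm high at the -x end to about 40 mm at the +x end, about 30 mm over the middle. This one starts on the bench. Origin: centre of its underside, z up. It is the only one of its kind on the bench
- wedge_kit: another part of exactly the same form as wedge, present in only some starts (None when absent); when present it already lies flat in one of the tray's four part bays, long side along the tray's y. Same origin and axes
- spool: a wooden thread spool standing on its flange, 62 mm diameter, 40 mm high. This one starts on the bench. Origin: centre of its underside, z up. It is the only one of its kind on the bench
- spool_kit: another part of exactly the same form as spool, present in only some starts (None when absent); when present it already lies flat in one of the tray's four part bays, long side along the tray's y. Same origin and axes
- cup_base: pressed-steel nail cup, 50 mm high, open at the top, 70 g: the foot is 45 mm across at the bottom widening to 50 mm; the top 22 mm (from 28 to 50 mm) is a wider collar, 64 mm outside and 57 mm inside. Origin: centre of its underside, z up. A cup put inside another rests with its collar's lower edge on the other's rim, its origin 22 mm above the other's. This one already stands upright in the tray's cup bay
- cup1: loose pressed-steel nail cup, 50 mm high, open at the top, 70 g: the foot is 45 mm across at the bottom widening to 50 mm; the top 22 mm (from 28 to 50 mm) is a wider collar, 64 mm outside and 57 mm inside. Origin: centre of its underside, z up. A cup put inside another rests with its collar's lower edge on the other's rim, its origin 22 mm above the other's. It starts upright on the bench; None when absent (three or four of cup1 to cup4 are there)
- cup2: loose pressed-steel nail cup, 50 mm high, open at the top, 70 g: the foot is 45 mm across at the bottom widening to 50 mm; the top 22 mm (from 28 to 50 mm) is a wider collar, 64 mm outside and 57 mm inside. Origin: centre of its underside, z up. A cup put inside another rests with its collar's lower edge on the other's rim, its origin 22 mm above the other's. It starts upright on the bench; None when absent (three or four of cup1 to cup4 are there)
- cup3: loose pressed-steel nail cup, 50 mm high, open at the top, 70 g: the foot is 45 mm across at the bottom widening to 50 mm; the top 22 mm (from 28 to 50 mm) is a wider collar, 64 mm outside and 57 mm inside. Origin: centre of its underside, z up. A cup put inside another rests with its collar's lower edge on the other's rim, its origin 22 mm above the other's. It starts upright on the bench; None when absent (three or four of cup1 to cup4 are there)
- cup4: loose pressed-steel nail cup, 50 mm high, open at the top, 70 g: the foot is 45 mm across at the bottom widening to 50 mm; the top 22 mm (from 28 to 50 mm) is a wider collar, 64 mm outside and 57 mm inside. Origin: centre of its underside, z up. A cup put inside another rests with its collar's lower edge on the other's rim, its origin 22 mm above the other's. It starts upright on the bench; None when absent (three or four of cup1 to cup4 are there)
- cup_base_seat (a point): point on the axis of cup_base, 22 mm above its origin: where the origin of a cup fully nested in it comes to lie
- cup1_seat (a point): point on the axis of cup1, 22 mm above its origin: where the origin of a cup fully nested in it comes to lie
- cup2_seat (a point): point on the axis of cup2, 22 mm above its origin: where the origin of a cup fully nested in it comes to lie
- cup3_seat (a point): point on the axis of cup3, 22 mm above its origin: where the origin of a cup fully nested in it comes to lie
- cup4_seat (a point): point on the axis of cup4, 22 mm above its origin: where the origin of a cup fully nested in it comes to lie
- wax: bystander: dark block of wax, 58 x 38 x 22 mm (x, y, z), on the bench among the parts. Origin: centre of its underside
- jar: bystander: amber glass jar with a lid, 54 mm diameter, 56 mm high. Origin: centre of its underside
- awl: bystander: short awl lying along its x, from -46 to +45 mm, 20 mm wide and high. Origin: on its underside, near the middle
There are look-alikes about, which are no part of the job. Leave any blue or pink look-alike of the spool alone.

How it is judged:
By the outcome, as a careful person would: the job done as asked, in the order asked, and still so for the second after the job is handed in, with the robot touching nothing.
Of heel_kit, bar_kit, wedge_kit, spool_kit only 1 to 2 are there at a start; the rules pass over those that are not, and their reading is None.
Of cup1, cup2, cup3, cup4 only 3 to 4 are there at a start; the rules pass over those that are not, and their reading is None.
At some moment in a run one of heel, bar, wedge, spool may be knocked a few centimetres aside while the robot is not near it.
It also fails if it takes over 208 s, if anything falls off the work surface, if the arm or the gripper's body presses on something with over 40 N, if the wrist force passes 120 N, or if a joint passes its speed limit or range.

## Working session

There is one attempt and no reset: what is moved stays moved. The work goes in short steps, Python scripts to look and compute and a tool call to move; the robot and the scene stay as the last step left them, time stands still between calls to the robot, and variables do not carry over. Pictures are saved under pics/ and viewed, about 12 in all and at most 16, crops included, and the job is handed in when it is done.

Besides the shell and the picture viewer there is one more tool, called after "Emit:" as name(argument=value, ...) on one line, values as JSON. servo_tool: Moves the arm, as the interface text tells. Its arguments: {"type":"object","properties":{"slide":{"type":"array"},"rot":{"type":"array"},"claw":{"type":"array"},"newtons":{"type":"number"}},"required":["slide","rot","claw"]}

```bash
mkdir -p pics
cat > h.py <<'E'
import numpy as np, cv2, pickle
from scipy.spatial.transform import Rotation as R
from rig import readout, optics, ticket
def cap(n,fn):
    c=optics.capture(n); cv2.imwrite(f'pics/{fn}.png',c['image'][:,:,::-1]); pickle.dump(c,open(f'pics/{fn}.pkl','wb')); return c
def load(fn): return pickle.load(open(f'pics/{fn}.pkl','rb'))
def rot(c):
    o=np.array(c['orientation'],float)
    return o if o.shape==(3,3) else (R.from_euler('xyz',o).as_matrix() if o.size==3 else R.from_quat(o).as_matrix())
def ray(c,u,v,z):
    d=rot(c)@np.array([(u-c['cx'])/c['fx'],(v-c['cy'])/c['fy'],1]); o=np.array(c['origin'])
    return o+d*(z-o[2])/d[2]
def proj(c,p):
    q=rot(c).T@(np.array(p)-c['origin']); return c['fx']*q[0]/q[2]+c['cx'],c['fy']*q[1]/q[2]+c['cy']
E
python3 - <<'E'
from h import *
for n in ('scene','side','wrist'):
    c=cap(n,n+'0'); print(n,c['origin'],c['orientation'],c['fx'],c['cx'],c['cy'])
s=readout.read_state(); print(s['time_s'],s['position'],s['tcp_rot'],s['width'],s['force'])
E
```

```text
scene [ 0.95116888 -0.31383852  0.80928188] [-2.5349464  -0.01130946  1.03481493] 456.7934989703449 323.15907194510095 242.82214817468898
side [0.34706121 0.61130639 0.83524476] [-2.44729320e+00  5.29989938e-05 -2.89793903e+00] 494.5415168805184 325.24727796318683 240.67334801759537
wrist [0.65040546 0.07459838 0.38477585] [2.86612485e+00 1.36313073e-03 8.40219960e-04] 377.5910651958718 318.23087691504395 239.9949538346954
0.15 [ 6.49579602e-01 -4.60991822e-05  2.21726057e-01] [-3.14013379e+00  9.47222448e-05  1.57083319e+00] 0.08662396741499429 [ 0.15770507 -0.73424426  0.01149803]
```

View pics/scene0.png

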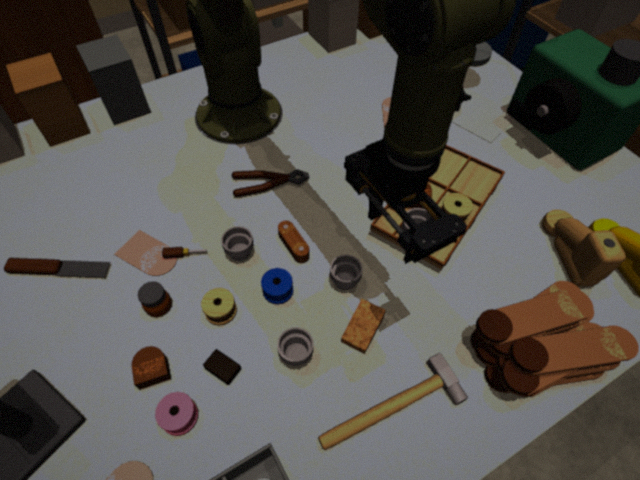

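View pics/side0.png

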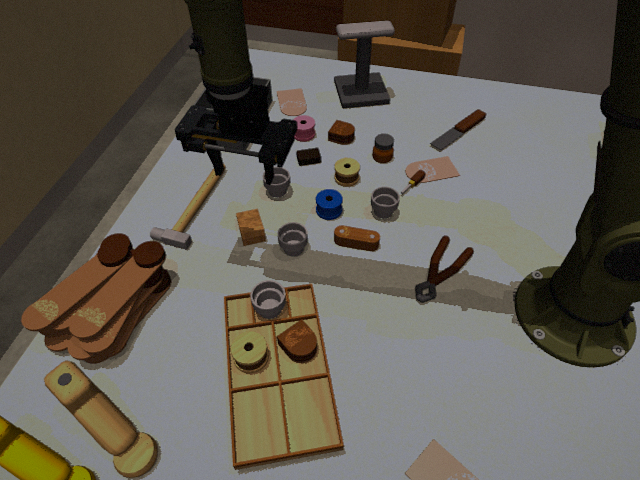

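The tray already holds a spool (side 250,348) and a heel block (298,342), so the bar and the wedge are what's missing. Loose cups are at side (277,182), (385,203) and (292,238), with the base cup at (268,298). Possible mix-ups:
- **Bar:** candidates are scene (293,240), awl (183,252) and hammer handle (380,410). I choose (293,240), which has rounded ends.
- **Wedge:** candidates are scene (363,325), wax (222,366) and bench heel (150,367). I choose (363,325), which is cork.
- **Cups:** (238,243), (346,272) and (296,346) in the scene view. The jar at (153,297) is not a cup.

Run:
```python
from h import *
s=load('side0'); c=load('scene0')
t=[ray(s,*p,.04)[:2] for p in [(224,289),(315,285),(340,460),(236,466)]]
print('tray',np.round(t,3),[round(np.linalg.norm(t[i]-t[(i+1)%4]),3) for i in range(4)], np.mean(t,0))
for n,ps,pc,z in [('cupA',(277,176),(296,342),.05),('cupB',(385,198),(238,238),.05),('cupC',(292,233),(346,267),.05),('base',(268,294),None,.08),
 ('bar',(357,234),(293,237),.03),('wedge',(251,224),(363,322),.03),('wax',(308,155),(222,364),.02),('spool',(347,167),(219,303),.04),('blue',(329,200),(277,281),.04),('jar',(384,142),(152,290),.056),('awl',(413,182),(183,252),.02)]:
    print(n,np.round(ray(s,*ps,z)[:2],3), pc and np.round(ray(c,*pc,z)[:2],3))
# crops
a=cv2.resize(cv2.imread('pics/scene0.png')[200:400,120:400],None,fx=2.8,fy=2.8); cv2.imwrite('pics/cropA.png',a)
```

```text
tray [[0.668 0.134]
 [0.499 0.083]
 [0.38  0.387]
 [0.531 0.433]] [np.float64(0.176), np.float64(0.327), np.float64(0.158), np.float64(0.329)] [0.51934558 0.25907639]
cupA [ 0.66  -0.186] [ 0.661 -0.187]
cupB [ 0.406 -0.175] [ 0.405 -0.181]
cupC [ 0.577 -0.027] [ 0.574 -0.028]
base [0.57  0.149] None
bar [ 0.447 -0.074] [ 0.446 -0.077]
wedge [ 0.677 -0.046] [ 0.682 -0.058]
wax [ 0.62  -0.308] [ 0.619 -0.315]
spool [ 0.512 -0.266] [ 0.516 -0.272]
blue [ 0.527 -0.149] [ 0.529 -0.157]
jar [ 0.44 -0.36] [ 0.437 -0.37 ]
awl [ 0.352 -0.274] [ 0.359 -0.288]
```

View pics/cropA.png

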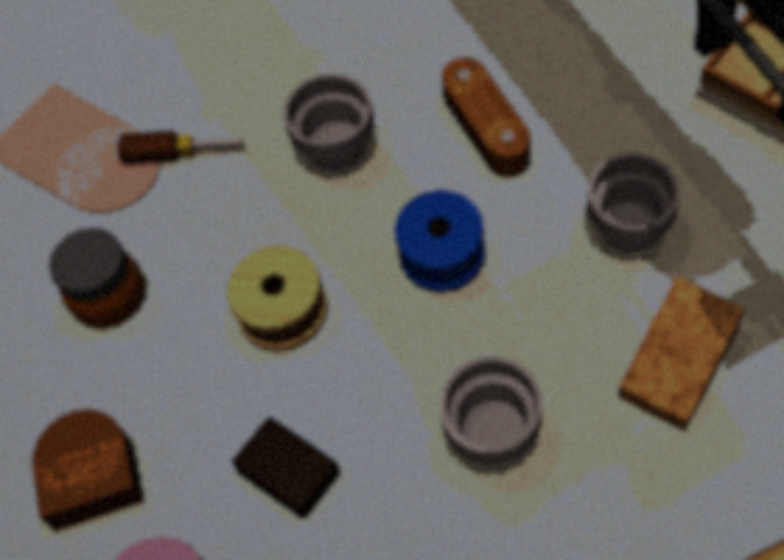

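The crop confirms bar, wedge, three cups, and the bystanders wax, jar, awl and blue spool. Two-view positions agree to about 1 cm. Next the wrist view.

View pics/wrist0.png

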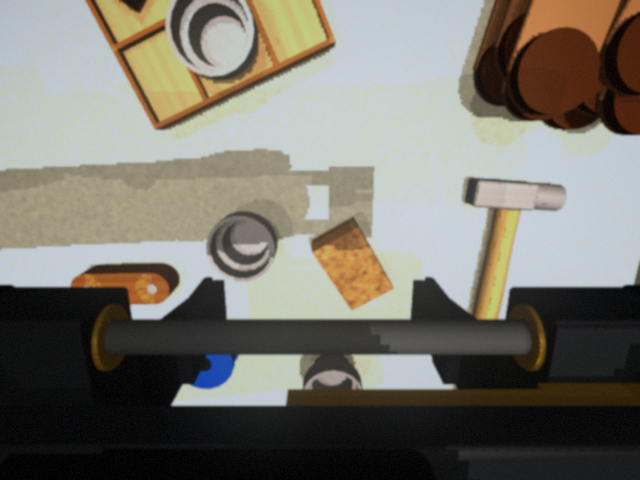

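```bash
cat >> h.py <<'E'
def go(xyz,yaw=None):
    """print slide(cm)/rotz from the present pose to the tool-down pose; yaw=world angle of jaw axis (deg, mod 180)"""
    s=readout.read_state(); M=R.from_euler('xyz',s['tcp_rot']).as_matrix()
    d=M.T@(np.array(xyz)-s['position'])*100
    out='slide %s'%np.round(d,1)
    if yaw is not None:
        cur=np.degrees(np.arctan2(M[1,1],M[0,1])); dy=(yaw-cur+90)%180-90
        out+=' rotz(tool) %.3f or %.3f j7 %.2f'%(-np.radians(dy),-np.radians(dy-np.sign(dy)*180),s['joint_positions'][6])
    tilt=np.degrees(np.arccos(-M[2,2])); print(out,'tilt %.2f'%tilt,'pos',np.round(s['position'],3),'t',s['time_s'],'w',round(s['width'],4))
def blobs(c,mask,z,amin=200):
    m=cv2.morphologyEx(mask.astype(np.uint8),cv2.MORPH_OPEN,np.ones((3,3)))
    for k in sorted(cv2.findContours(m,0,2)[0],key=cv2.contourArea)[::-1]:
        if cv2.contourArea(k)<amin: break
        w=np.array([ray(c,*p[0],z)[:2]*1000 for p in k],np.float32); r=cv2.minAreaRect(w); b=cv2.boundingRect(k)
        print('px',b,'ctr %.0f %.0f size %.0f %.0f ang %.0f'%(*r[0],*r[1],r[2]))
E
python3 - <<'E'
from h import *
c=load('wrist0'); h=cv2.cvtColor(c['image'],cv2.COLOR_RGB2HSV)
print('orange'); blobs(c,(h[...,0]>4)&(h[...,0]<22)&(h[...,1]>140)&(h[...,2]>50),.03)
E
```

```text
orange
px (478, 0, 162, 128) ctr 849 141 size 108 119 ang 77
px (316, 229, 75, 79) ctr 685 -56 size 49 74 ang 30
px (87, 0, 246, 128) ctr 561 165 size 176 112 ang 24
px (72, 272, 98, 31) ctr 450 -76 size 99 33 ang 0
px (442, 384, 191, 20) ctr 891 -199 size 209 20 ang 3
px (617, 17, 23, 75) ctr 916 138 size 18 60 ang 13
px (614, 95, 26, 39) ctr 925 91 size 22 37 ang 13
px (530, 308, 16, 62) ctr 881 -133 size 15 74 ang 10
px (91, 306, 19, 64) ctr 419 -133 size 77 17 ang 78
```

```bash
python3 - <<'E'
from h import *
c=load('wrist0'); A,B,C,D=[(312,245),(355,218),(393,287),(355,309)]
for zt,zb in [(.04,.02),(.02,.04),(.04,0.02)]:
    a,b=ray(c,*A,zt),ray(c,*B,zt); e,f=ray(c,*C,zb),ray(c,*D,zb)
    l=(a+b-e-f)/2; print(zt,'far edge',np.linalg.norm(a-b),'near edge',np.linalg.norm(e-f),'len',np.linalg.norm(l[:2]),'ang',np.degrees(np.arctan2(l[1],l[0])),'ctr',(a+b+e+f)/4)
c=load('scene0'); 
e=[ray(c,120+u/2.8,200+v/2.8,.03) for u,v in [(462,72),(512,150)]]; print(e, np.degrees(np.arctan2(*(e[0]-e[1])[[1,0]])))
w=load('wrist0'); t=[ray(w,*p,.04)[:2] for p in [(157,126),(335,42)]]; print(t,np.linalg.norm(t[0]-t[1]),np.degrees(np.arctan2(*(t[1]-t[0])[::-1])))
E
python3 -c "
import cv2
a=cv2.imread('pics/wrist0.png')[200:330,60:420];cv2.imwrite('pics/c1.png',cv2.resize(a,None,fx=2.2,fy=2.2,interpolation=2))"
```

```text
0.04 far edge 0.04808573380775088 near edge 0.0462616520164011 len 0.08890553445643785 ang 119.80646861468568 ctr [ 0.68629901 -0.05321898  0.03      ]
0.02 far edge 0.05087512487064943 near edge 0.04372520932426883 len 0.07460873384271557 ang 122.6142209688424 ctr [ 0.68510946 -0.05124607  0.03      ]
0.04 far edge 0.04808573380775088 near edge 0.0462616520164011 len 0.08890553445643785 ang 119.80646861468568 ctr [ 0.68629901 -0.05321898  0.03      ]
[array([ 0.41162129, -0.07762791,  0.03      ]), array([ 0.4927782 , -0.07953474,  0.03      ])] 178.65405368932733
[array([0.50889325, 0.080597  ]), array([0.66373153, 0.14718426])] 0.16854897833496024 23.269827206150875
```

View pics/c1.png

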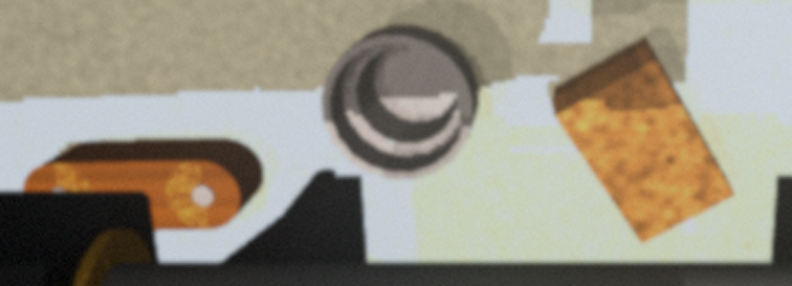

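The far (+y) end of the wedge shows a tall dark face, so that is the high end. Now I'll work out its centre and move towards it.

Run:
```python
from h import *
c=load('wrist0'); A,B,C,D=[(312,245),(355,218),(393,287),(355,309)]
a,b=ray(c,*A,0),ray(c,*B,0); e,f=ray(c,*C,.02),ray(c,*D,.02)
l=(a+b-e-f)/2;m=(a+b+e+f)/4; print(np.linalg.norm(a-b),np.linalg.norm(l[:2]),np.degrees(np.arctan2(l[1],l[0])),m)
go([m[0],m[1],.16],120-90)
```

```text
0.05366451593354808 0.07921476644010242 122.52543307812643 [ 0.68709938 -0.05839599  0.01      ]
slide [-5.8  3.8  6.2] rotz(tool) -0.524 or 2.618 j7 -0.06 tilt 0.08 pos [ 0.65  -0.     0.222] t 0.15 w 0.0866
```

Emit:
servo_tool(slide=[[-2,1,1],[-4,2.5,3],[-5.7,3.7,5],[-5.7,3.7,6],[-5.7,3.7,6]], rot=[[0,0,-0.13],[0,0,-0.26],[0,0,-0.39],[0,0,-0.52],[0,0,-0.52]], claw=[0,0,0,0,0])

```text
time_s: 0.65
position: [0.6855, -0.0579, 0.1595]
tcp_rot: [-3.137, -0.003, 2.09]
force: [-0.9, 0.3, 0.1]
width: 0.0868
```

Run:
```python
from h import *
c=cap('wrist','w1'); go([.687,-.057,.015],30)
h=cv2.cvtColor(c['image'],cv2.COLOR_RGB2HSV)
blobs(c,(h[...,0]>4)&(h[...,0]<22)&(h[...,1]>120)&(h[...,2]>30),.03,400)
for p in [(.687,-.057,.03),(.687-.042*.5,-.057+.042*.866,.0),(.687+.042*.5,-.057-.042*.866,.02)]: print(proj(c,p))
```

```text
slide [-0.1  0.1 14.6] rotz(tool) -0.007 or 3.135 j7 0.53 tilt 0.15 pos [ 0.686 -0.057  0.161] t 0.7 w 0.0868
px (286, 174, 66, 100) ctr 684 -54 size 51 81 ang 30
px (352, 354, 288, 52) ctr 895 -97 size 262 53 ang 30
px (0, 54, 91, 88) ctr 462 -74 size 72 38 ang 1
px (586, 62, 54, 147) ctr 844 110 size 39 107 ang 43
px (559, 9, 81, 90) ctr 802 152 size 68 26 ang 77
px (90, 304, 38, 67) ctr 575 -233 size 30 67 ang 17
px (620, 83, 20, 79) ctr 846 126 size 14 57 ang 43
px (515, 305, 32, 66) ctr 894 -50 size 26 65 ang 39
px (455, 247, 56, 61) ctr 823 -26 size 61 13 ang 86
px (562, 76, 24, 55) ctr 798 117 size 12 38 ang 26
(np.float64(320.08177786085326), np.float64(230.19115198578598))
(np.float64(319.92470795526253), np.float64(173.3925117791424))
(np.float64(320.1957311007958), np.float64(274.9723941168673))
```

View pics/w1.png

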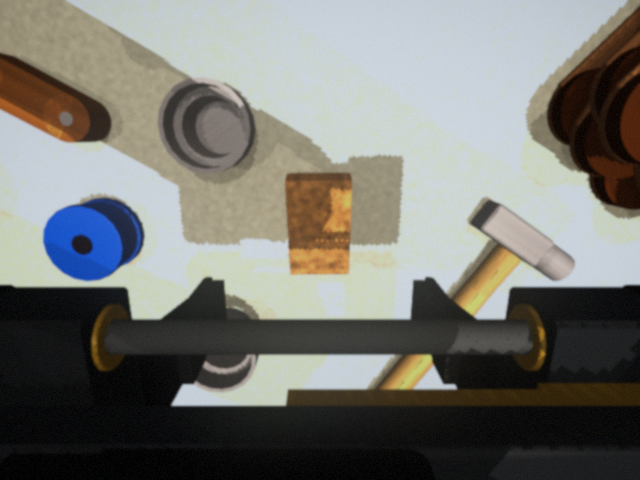

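The wedge sits square between the jaws at (318,225), as predicted. I'll descend, grip and lift.

Emit:
servo_tool(slide=[[0.4,0.1,4],[0.4,0.1,8],[0.4,0.1,11.5],[0.4,0.1,14.4],[0.4,0.1,14.4]], rot=[[0,0,0],[0,0,0],[0,0,0],[0,0,0],[0,0,0]], claw=[0,0,0,0,0], newtons=20)

```text
time_s: 1.2
position: [0.6826, -0.0519, 0.0147]
tcp_rot: [-3.135, -0.004, 2.09]
force: [0.9, -0.6, -0.9]
width: 0.087
```

Emit:
servo_tool(slide=[[0,0,0],[0,0,0],[0,0,0],[0,0,0],[0,0,0]], rot=[[0,0,0],[0,0,0],[0,0,0],[0,0,0],[0,0,0]], claw=[1,1,1,1,1])

```text
time_s: 1.7
position: [0.6864, -0.0531, 0.0196]
tcp_rot: [3.14, 0.001, 2.091]
force: [-0.2, 0.3, -0.1]
width: 0.055
```

Emit:
servo_tool(slide=[[0,0,0],[0,0,0],[0,0,-2],[0,0,-6],[0,0,-10]], rot=[[0,0,0],[0,0,0],[0,0,0],[0,0,0],[0,0,0]], claw=[1,1,1,1,1])

```text
time_s: 2.2
position: [0.6849, -0.0529, 0.1183]
tcp_rot: [-3.139, -0.002, 2.091]
force: [0.7, 0.6, -0.1]
width: 0.0496
```

Run:
```python
from h import *
go([.524,.355,.18],23)
s=cap('side','s1'); h=cv2.cvtColor(s['image'],cv2.COLOR_RGB2HSV)
cv2.imwrite('pics/s1c.png',cv2.resize(s['image'][260:480,180:400,::-1],None,fx=2.7,fy=2.7))
```

```text
slide [43.4  6.3 -6.1] rotz(tool) 0.119 or -3.023 j7 0.52 tilt 0.16 pos [ 0.685 -0.053  0.118] t 2.2 w 0.0496
```

View pics/s1c.png

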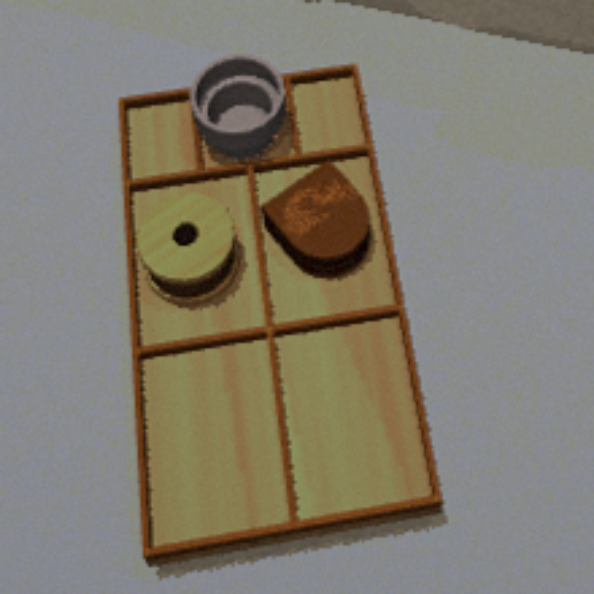

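Wedge is held at 49.6 mm. The crop shows both far bays empty, with the divider cross at (273,331). I'll fit the tray pose.

Run:
```python
from h import *
c=load('s1')
P=[((121,99),(86,-156)),((357,66),(-86,-156)),((440,503),(-86,156)),((148,550),(86,156)),((270,331),(0,34)),((137,353),(84,34)),((403,310),(-84,34)),((251,167),(0,-86)),((128,184),(84,-86)),((371,154),(-84,-86))]
W=np.array([ray(c,180+u/2.7,260+v/2.7,.04)[:2]*1000 for (u,v),_ in P]);T=np.array([t for _,t in P],float)
r,q=R.align_vectors(np.c_[W-W.mean(0),0*W[:,0]],np.c_[T-T.mean(0),0*T[:,0]]); M=r.as_matrix()[:2,:2]; t=W.mean(0)-M@T.mean(0)
print('yaw',np.degrees(np.arctan2(M[1,0],M[0,0])),'org',t); print(np.round(W-(T@M.T+t),1).tolist())
for n,p in dict(b1=(42,94),b2=(-42,94),cup=(0,-120)).items(): print(n,M@p+t)
print('cup rim',[ray(c,180+238/2.7,260+98/2.7,.08)[:2]])
```

```text
yaw 23.685797219638335 org [519.04174148 258.64099841]
[[-0.9, -0.0], [1.7, 1.4], [2.2, -1.2], [-1.3, -5.7], [0.4, 0.1], [-1.0, -0.1], [-0.1, 0.2], [-0.3, 0.8], [-0.6, -0.4], [-0.2, 4.9]]
b1 [519.74200018 361.59491838]
b2 [442.8179752  327.85037244]
cup [567.24823569 148.74953415]
cup rim [array([0.56776078, 0.1537362 ])]
```

Emit:
servo_tool(slide=[[3,0.4,-3],[7,1,-4],[11,1.6,-4],[15,2.2,-4],[19,2.8,-4]], rot=[[0,0,0],[0,0,0],[0,0,0],[0,0,0],[0,0,0]], claw=[1,1,1,1,1])

```text
time_s: 2.75
position: [0.615, 0.1272, 0.1584]
tcp_rot: [3.141, 0.0, 2.091]
force: [0.6, 0.8, 0.2]
width: 0.0501
```

Emit:
servo_tool(slide=[[4,0.6,0],[8,1.2,0],[12,1.7,0],[16,2.3,0],[20,2.8,0]], rot=[[0,0,0.02],[0,0,0.04],[0,0,0.06],[0,0,0.08],[0,0,0.11]], claw=[1,1,1,1,1])

```text
time_s: 3.25
position: [0.5399, 0.3146, 0.1583]
tcp_rot: [3.141, -0.0, 1.98]
force: [1.1, 1.1, -0.9]
width: 0.05
```

Emit:
servo_tool(slide=[[2,0.3,0],[4,0.6,0],[5.5,0.8,0],[5.5,0.8,0],[5.5,0.8,0]], rot=[[0,0,0],[0,0,0],[0,0,0],[0,0,0],[0,0,0]], claw=[1,1,1,1,1])

```text
time_s: 3.75
position: [0.5264, 0.3661, 0.1583]
tcp_rot: [-3.141, 0.001, 1.981]
force: [1.0, -1.2, -0.5]
width: 0.05
```

Run:
```python
from h import *
go([.518,.365,.05],23.7); go([.518,.365,.05],23.7)
```

```text
slide [ 0.2 -0.8 10.8] rotz(tool) -0.004 or 3.138 j7 -0.32 tilt 0.06 pos [0.526 0.366 0.158] t 3.75 w 0.05
slide [ 0.2 -0.8 10.8] rotz(tool) -0.004 or 3.138 j7 -0.32 tilt 0.06 pos [0.526 0.366 0.158] t 3.75 w 0.05
```

Emit:
servo_tool(slide=[[0.2,-0.8,3],[0.2,-0.8,6],[0.2,-0.8,9],[0.2,-0.8,10.3],[0.2,-0.8,10.9]], rot=[[0,0,0],[0,0,0],[0,0,0],[0,0,0],[0,0,0]], claw=[1,1,1,1,1])

```text
time_s: 4.25
position: [0.5175, 0.3626, 0.049]
tcp_rot: [-3.137, 0.003, 1.979]
force: [-8.3, -8.3, 23.9]
width: 0.0501
```

Emit:
servo_tool(slide=[[0,0,0],[0,0,0],[0,0,0],[0,0,0],[0,0,0]], rot=[[0,0,0],[0,0,0],[0,0,0],[0,0,0],[0,0,0]], claw=[1,0.3,0.1,0,0])

```text
time_s: 4.75
position: [0.5183, 0.3657, 0.05]
tcp_rot: [3.141, -0.0, 1.981]
force: [0.6, 0.1, -0.5]
width: 0.0739
```

Emit:
servo_tool(slide=[[0,0,0],[0,0,-3],[0,0,-7],[0,0,-11],[0,0,-14]], rot=[[0,0,0],[0,0,0],[0,0,0],[0,0,0],[0,0,0]], claw=[0,0,0,0,0])

```text
time_s: 5.25
position: [0.5185, 0.3661, 0.1925]
tcp_rot: [3.139, -0.001, 1.981]
force: [0.7, 0.5, 0.8]
width: 0.0869
```

Run:
```python
from h import *
go([.450,-.076,.16],90)
w=cap('wrist','w2'); c=cap('scene','c2'); s=cap('side','s2')
h=cv2.cvtColor(c['image'],cv2.COLOR_RGB2HSV)
blobs(c,(h[...,0]>4)&(h[...,0]<18)&(h[...,1]>150)&(h[...,2]>60),.03,250)
h=cv2.cvtColor(s['image'],cv2.COLOR_RGB2HSV);print()
blobs(s,(h[...,0]>4)&(h[...,0]<18)&(h[...,1]>150)&(h[...,2]>60),.03,250)
cv2.imwrite('pics/two.png',np.hstack([cv2.resize(w['image'],(400,300)),cv2.resize(c['image'],(400,300))])[:,:,::-1])
```

```text
slide [-37.8 -23.9   3.2] rotz(tool) -1.161 or 1.981 j7 -0.32 tilt 0.16 pos [0.518 0.366 0.193] t 5.25 w 0.0869
px (534, 282, 87, 91) ctr 871 260 size 149 168 ang 68
px (500, 289, 78, 52) ctr 829 231 size 148 74 ang 77
px (7, 53, 54, 40) ctr -411 -430 size 146 121 ang 0
px (279, 222, 29, 33) ctr 448 -78 size 96 31 ang 0
px (608, 327, 29, 32) ctr 954 333 size 38 62 ang 73
px (461, 162, 36, 29) ctr 502 385 size 56 103 ang 26
px (133, 356, 31, 21) ctr 566 -427 size 53 32 ang 80
px (561, 218, 33, 21) ctr 732 458 size 73 39 ang 12
px (537, 371, 35, 20) ctr 935 168 size 75 22 ang 83

px (240, 395, 36, 60) ctr 524 361 size 53 91 ang 24
px (344, 0, 73, 23) ctr 571 -1090 size 260 161 ang 14
px (89, 234, 41, 32) ctr 934 93 size 63 89 ang 2
px (119, 243, 38, 35) ctr 870 106 size 85 61 ang 70
px (335, 226, 44, 18) ctr 449 -72 size 95 35 ang 1
px (430, 237, 42, 46) ctr 256 -44 size 126 63 ang 70
px (233, 442, 110, 25) ctr 460 394 size 172 10 ang 24
px (44, 283, 35, 25) ctr 969 220 size 40 66 ang 72
```

View pics/two.png

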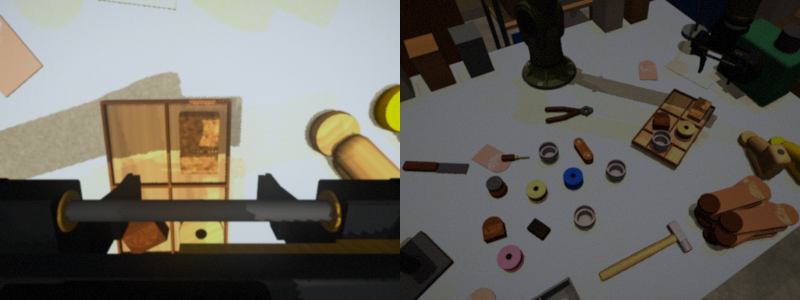

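Wedge lies centred in its bay and the bar hasn't moved: (449,-75), long axis along x. Going to the bar.

Emit:
servo_tool(slide=[[-4,-2.5,0],[-8,-5,0],[-12,-7.5,0],[-16,-10,0],[-20,-12.5,0]], rot=[[0,0,0],[0,0,0],[0,0,0],[0,0,0],[0,0,0]], claw=[0,0,0,0,0])

```text
time_s: 5.9
position: [0.4817, 0.13, 0.188]
tcp_rot: [-3.139, -0.0, 1.981]
force: [0.4, -0.9, -0.5]
width: 0.0871
```

Emit:
servo_tool(slide=[[-4,-2.5,0],[-8,-5,1],[-12,-7.5,2],[-16,-10,3],[-17.8,-11.4,3]], rot=[[0,0,-0.14],[0,0,-0.28],[0,0,-0.42],[0,0,-0.56],[0,0,-0.7]], claw=[0,0,0,0,0])

```text
time_s: 6.4
position: [0.4478, -0.0771, 0.1575]
tcp_rot: [-3.14, -0.003, 2.654]
force: [-0.3, 0.3, -0.5]
width: 0.0869
```

Emit:
servo_tool(slide=[[0,0,0],[0,0,0],[0,0,0],[0,0,0],[0,0,0]], rot=[[0,0,-0.14],[0,0,-0.28],[0,0,-0.42],[0,0,-0.46],[0,0,-0.46]], claw=[0,0,0,0,0])

```text
time_s: 6.9
position: [0.449, -0.0747, 0.1584]
tcp_rot: [3.142, -0.002, 3.109]
force: [-0.3, -0.1, 0.1]
width: 0.087
```

Run:
```python
from h import *
w=cap('wrist','w3')
h=cv2.cvtColor(w['image'],cv2.COLOR_RGB2HSV)
blobs(w,(h[...,0]>4)&(h[...,0]<18)&(h[...,1]>150)&(h[...,2]>60),.03,600)
go([.449,-.075,.012],90)
```

```text
px (297, 238, 40, 49) ctr 476 -77 size 32 42 ang 89
px (293, 167, 41, 42) ctr 415 -79 size 30 32 ang 12
px (0, 86, 35, 34) ctr 348 -292 size 25 17 ang 66
px (537, 242, 103, 46) ctr 496 149 size 27 85 ang 24
slide [-0.  -0.  14.7] rotz(tool) -0.033 or 3.108 j7 1.64 tilt 0.11 pos [ 0.449 -0.075  0.159] t 6.95 w 0.0873
```

View pics/w3.png

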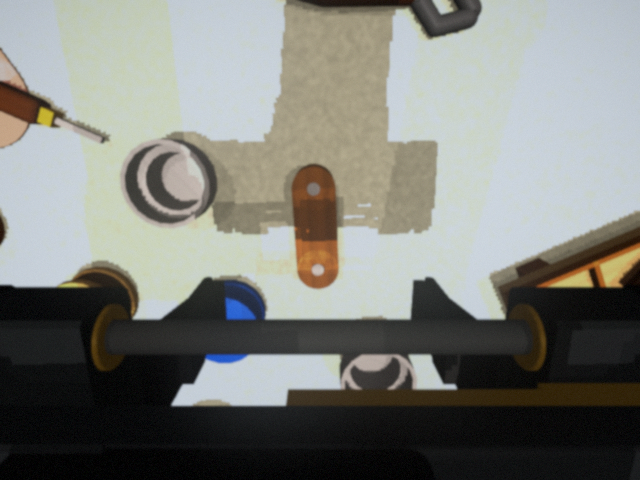

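Bar is between the jaws at (316,228), about 2–3° off. I'll correct, grasp and lift.

Emit:
servo_tool(slide=[[0,0,4],[0,0,8],[0,0,12],[0,0,14.8],[0,0,14.9]], rot=[[0,0,-0.04],[0,0,-0.04],[0,0,-0.04],[0,0,-0.04],[0,0,-0.04]], claw=[0,0,0,0,0])

```text
time_s: 7.45
position: [0.4457, -0.0743, 0.0068]
tcp_rot: [3.141, -0.009, -3.135]
force: [-1.0, 0.4, -0.0]
width: 0.0871
```

Emit:
servo_tool(slide=[[0,0,0],[0,0,0],[0,0,0],[0,0,0],[0,0,0]], rot=[[0,0,0],[0,0,0],[0,0,0],[0,0,0],[0,0,0]], claw=[1,1,1,1,1])

```text
time_s: 7.95
position: [0.4506, -0.0749, 0.0115]
tcp_rot: [-3.141, 0.002, -3.134]
force: [0.6, -0.7, 0.3]
width: 0.0551
```

Emit:
servo_tool(slide=[[0,0,0],[0,0,0],[0,0,0],[0,0,0],[0,0,-2]], rot=[[0,0,0],[0,0,0],[0,0,0],[0,0,0],[0,0,0]], claw=[1,1,1,1,1])

```text
time_s: 8.45
position: [0.4474, -0.0745, 0.0287]
tcp_rot: [3.141, -0.006, -3.134]
force: [0.3, -0.7, -0.4]
width: 0.0338
```

Emit:
servo_tool(slide=[[0,0,-4],[0,0,-8],[0,0,-12],[0,0,-14],[0,0,-14]], rot=[[0,0,0],[0,0,0],[0,0,0],[0,0,0],[0,0,0]], claw=[1,1,1,1,1])

```text
time_s: 8.95
position: [0.4521, -0.075, 0.1739]
tcp_rot: [-3.141, 0.007, -3.134]
force: [0.4, 0.4, -0.7]
width: 0.034
```

Run:
```python
from h import *
go([.441,.329,.17],23.7)
c=cap('scene','c3')
for z in (.165,):
    h=cv2.cvtColor(c['image'],cv2.COLOR_RGB2HSV)
    blobs(c,(h[...,0]>4)&(h[...,0]<18)&(h[...,1]>150)&(h[...,2]>60),z,250)
```

```text
slide [ 0.8 40.4  0.4] rotz(tool) 1.165 or -1.977 j7 1.68 tilt 0.37 pos [ 0.452 -0.075  0.174] t 8.95 w 0.034
px (533, 282, 87, 91) ctr 886 162 size 119 141 ang 67
px (500, 290, 80, 52) ctr 851 136 size 127 61 ang 76
px (7, 53, 54, 40) ctr -175 -409 size 123 100 ang 0
px (133, 347, 32, 35) ctr 624 -406 size 44 47 ang 80
px (609, 327, 28, 31) ctr 954 223 size 29 50 ang 74
px (467, 159, 27, 31) ctr 582 266 size 43 87 ang 23
px (536, 371, 39, 20) ctr 939 86 size 68 19 ang 77
px (560, 219, 33, 21) ctr 769 326 size 37 54 ang 88
px (405, 179, 27, 22) ctr 554 137 size 49 50 ang 52
```

Emit:
servo_tool(slide=[[0,4,0],[0,8,0],[0,12,0],[0,16,0],[0,20,0]], rot=[[0,0,0],[0,0,0],[0,0,0],[0,0,0],[0,0,0]], claw=[1,1,1,1,1])

```text
time_s: 9.5
position: [0.4468, 0.1263, 0.1684]
tcp_rot: [-3.141, -0.003, -3.134]
force: [0.6, -0.3, -1.4]
width: 0.0339
```

Emit:
servo_tool(slide=[[0,4,0],[0.2,8,0],[0.4,12,0],[0.6,16,0],[0.8,20.4,0]], rot=[[0,0,0.12],[0,0,0.24],[0,0,0.36],[0,0,0.48],[0,0,0.6]], claw=[1,1,1,1,1])

```text
time_s: 10.0
position: [0.4376, 0.3293, 0.1682]
tcp_rot: [-3.138, -0.001, 2.544]
force: [0.9, 0.5, -1.3]
width: 0.034
```

Emit:
servo_tool(slide=[[0,0,0],[0,0,0],[0,0,0],[0,0,0],[0,0,0]], rot=[[0,0,0.14],[0,0,0.28],[0,0,0.42],[0,0,0.56],[0,0,0.56]], claw=[1,1,1,1,1])

```text
time_s: 10.5
position: [0.4376, 0.3284, 0.1682]
tcp_rot: [-3.138, 0.001, 1.989]
force: [-0.8, 0.7, -0.7]
width: 0.0339
```

Emit:
servo_tool(slide=[[0,0,0],[0,0,0],[0,0,0],[0,0,0],[0,0,0]], rot=[[0,0,0],[0,0,0],[0,0,0],[0,0,0],[0,0,0]], claw=[1,1,1,1,1])

```text
time_s: 11.0
position: [0.4388, 0.3291, 0.1707]
tcp_rot: [3.141, 0.0, 1.99]
force: [-0.3, -1.0, -1.4]
width: 0.0339
```

Run:
```python
from h import *
go([.442,.328,.043],23.7)
c=cap('side','s4'); h=cv2.cvtColor(c['image'],cv2.COLOR_RGB2HSV)
blobs(c,(h[...,0]>4)&(h[...,0]<18)&(h[...,1]>150)&(h[...,2]>60),.185,250)
```

```text
slide [-0.2  0.2 12.8] rotz(tool) 0.005 or -3.136 j7 -0.31 tilt 0.01 pos [0.439 0.329 0.171] t 11.0 w 0.0339
px (366, 0, 76, 68) ctr 450 -667 size 194 354 ang 14
px (240, 395, 36, 60) ctr 490 409 size 42 74 ang 23
px (95, 234, 35, 38) ctr 820 197 size 49 80 ang 8
px (122, 242, 41, 37) ctr 765 194 size 74 51 ang 77
px (300, 384, 27, 29) ctr 426 359 size 33 38 ang 26
px (64, 262, 36, 33) ctr 837 255 size 56 50 ang 77
px (233, 443, 110, 23) ctr 439 436 size 138 9 ang 23
px (338, 39, 19, 22) ctr 577 -538 size 46 103 ang 12
```

Emit:
servo_tool(slide=[[-0.2,0.2,4],[-0.2,0.2,8],[-0.2,0.2,11],[-0.2,0.2,12.4],[-0.2,0.2,12.9]], rot=[[0,0,0],[0,0,0],[0,0,0],[0,0,0],[0,0,0]], claw=[1,1,1,1,1])

```text
time_s: 11.55
position: [0.4401, 0.3271, 0.0408]
tcp_rot: [-3.137, 0.001, 1.99]
force: [-7.9, -7.1, 20.8]
width: 0.0335
```

Emit:
servo_tool(slide=[[0,0,0],[0,0,0],[0,0,0],[0,0,0],[0,0,0]], rot=[[0,0,0],[0,0,0],[0,0,0],[0,0,0],[0,0,0]], claw=[1,0.48,0.48,0.48,0.48])

```text
time_s: 12.05
position: [0.4418, 0.3284, 0.0423]
tcp_rot: [3.14, -0.0, 1.989]
force: [-0.3, 0.1, 0.5]
width: 0.0447
```

Emit:
servo_tool(slide=[[0,0,-1],[0,0,-4],[0,0,-8],[0,0,-12],[0,0,-15]], rot=[[0,0,0],[0,0,0],[0,0,0],[0,0,0],[0,0,0]], claw=[0.48,0.48,0.48,0,0])

```text
time_s: 12.55
position: [0.4419, 0.3287, 0.1954]
tcp_rot: [3.138, -0.001, 1.99]
force: [0.4, 0.6, -0.1]
width: 0.0543
```

Run:
```python
from h import *
go([.405,-.178,.18],None)
w=cap('wrist','w5'); c=cap('scene','c5'); s=cap('side','s5')
cv2.imwrite('pics/three.png',np.hstack([cv2.resize(w['image'],(400,300)),cv2.resize(c['image'],(400,300))])[:,:,::-1])
# cups: gray
for n,c in (('scene',c),('side',s)):
    print(n)
    for p in {'scene':[(.661,-.187,.05),(.405,-.178,.05),(.575,-.028,.05)],'side':[(.661,-.187,.05),(.405,-.178,.05),(.575,-.028,.05)]}[n]: print(np.round(proj(c,p)))
```

```text
slide [-44.8 -24.    1.4] tilt 0.20 pos [0.442 0.329 0.195] t 12.55 w 0.0543
scene
[296. 342.]
[239. 237.]
[346. 267.]
side
[277. 176.]
[385. 197.]
[293. 233.]
```

View pics/three.png

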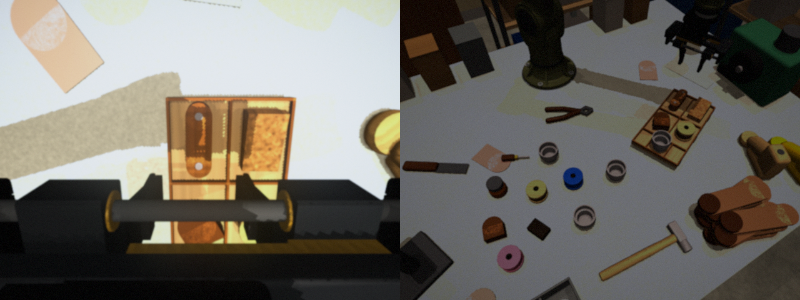

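Bar and wedge lie flat, each in its own bay, and the cups haven't moved. Now the cups: first C at (0.575,-0.028), looking at the tray cup on the way.

Emit:
servo_tool(slide=[[-4,0,0],[-8,-0.5,0],[-12,-1,0],[-16,-1.5,0],[-20,-1.5,0]], rot=[[0,0,0],[0,0,0],[0,0,0],[0,0,0],[0,0,0]], claw=[0,0,0,0,0])

```text
time_s: 13.2
position: [0.5081, 0.1373, 0.1906]
tcp_rot: [-3.139, -0.0, 1.989]
force: [-0.1, 0.2, 0.2]
width: 0.0869
```

Emit:
servo_tool(slide=[[-4,0,0],[-8,-0.2,0],[-12,-0.5,0],[-16,-0.8,0],[-18,-0.9,0]], rot=[[0,0,0],[0,0,0],[0,0,0],[0,0,0],[0,0,0]], claw=[0,0,0,0,0])

```text
time_s: 13.7
position: [0.5735, -0.0338, 0.1902]
tcp_rot: [-3.139, 0.001, 1.984]
force: [0.4, 0.2, 0.2]
width: 0.0874
```

```bash
cat >> h.py <<'E'
def cup(c,p,r=.032):
    """rim circle near predicted world rim centre p -> world xy at height p[2]"""
    u,v=proj(c,p); u2,_=proj(c,np.array(p)+rot(c)[:,0]*r); rp=abs(u2-u)
    g=cv2.medianBlur(cv2.cvtColor(c['image'],cv2.COLOR_RGB2GRAY),5)
    x0,y0=int(max(u-2*rp,0)),int(max(v-2*rp,0)); g=g[y0:int(v+2*rp),x0:int(u+2*rp)]
    k=cv2.HoughCircles(g,cv2.HOUGH_GRADIENT,1,5,param1=60,param2=12,minRadius=int(rp*.85),maxRadius=int(rp*1.1))
    print('pred px %.0f %.0f r %.0f'%(u,v,rp))
    for q in (k[0][:4] if k is not None else []): print(' found',np.round([q[0]+x0,q[1]+y0,q[2]]),'world',np.round(ray(c,q[0]+x0,q[1]+y0,p[2])[:2],4))
E
python3 - <<'E'
from h import *
w=cap('wrist','w6'); go([.575,-.028,.03])
cup(w,(.575,-.028,.05)); cup(w,(.567,.150,.08))
cv2.imwrite('pics/w6s.png',w['image'][:,:,::-1])
E
```

```text
slide [ 0.8  0.5 16. ] tilt 0.22 pos [ 0.574 -0.036  0.19 ] t 13.75 w 0.0868
pred px 322 221 r 39
 found [324. 220.  37.] world [ 0.5755 -0.0264]
 found [326. 214.  34.] world [ 0.5753 -0.0219]
 found [328. 222.  36.] world [ 0.5795 -0.0274]
 found [320. 214.  34.] world [ 0.5715 -0.0235]
pred px 426 -27 r 51
 found [416.   4.  49.] world [0.5691 0.1319]
 found [506.  50.  53.] world [0.6364 0.1323]
```

View pics/w6s.png

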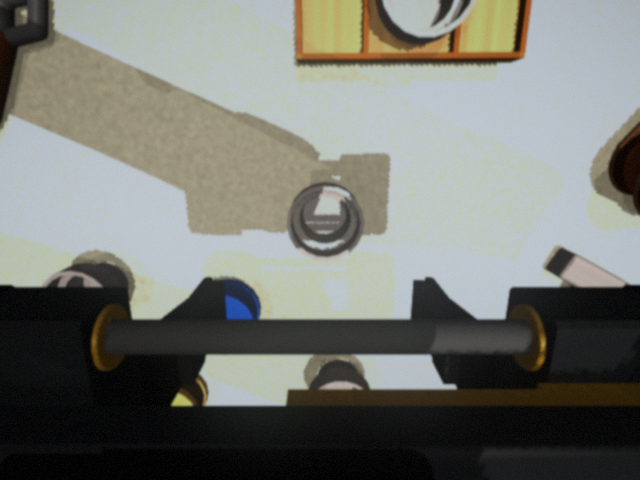

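Rim of cup C is at px (326,219), giving (0.576,-0.026), which agrees with the two-view estimate. Grasping it on the collar.

Emit:
servo_tool(slide=[[0.9,0.5,4],[0.9,0.5,8],[0.9,0.5,12],[0.9,0.5,15.7],[0.9,0.5,16]], rot=[[0,0,0],[0,0,0],[0,0,0],[0,0,0],[0,0,0]], claw=[0,0,0,0,0], newtons=15)

```text
time_s: 14.25
position: [0.5692, -0.0181, 0.0257]
tcp_rot: [-3.131, -0.005, 1.99]
force: [-1.4, 1.3, 0.2]
width: 0.0869
```

Emit:
servo_tool(slide=[[0,0,0],[0,0,0],[0,0,0],[0,0,0],[0,0,0]], rot=[[0,0,0],[0,0,0],[0,0,0],[0,0,0],[0,0,0]], claw=[0,1,1,1,1])

```text
time_s: 14.75
position: [0.5756, -0.0187, 0.033]
tcp_rot: [3.14, 0.001, 1.989]
force: [-0.4, -0.5, 4.8]
width: 0.0639
```

Emit:
servo_tool(slide=[[0,0,0],[0,0,0],[0,0,0],[0,0,-2],[0,0,-4]], rot=[[0,0,0],[0,0,0],[0,0,0],[0,0,0],[0,0,0]], claw=[1,1,1,1,1])

```text
time_s: 15.25
position: [0.574, -0.0186, 0.0714]
tcp_rot: [-3.14, -0.001, 1.989]
force: [0.8, 0.8, 0.3]
width: 0.0634
```

Emit:
servo_tool(slide=[[0,0,-4],[0,0,-8],[0,0,-12],[0,0,-12],[0,0,-12]], rot=[[0,0,0],[0,0,0],[0,0,0],[0,0,0],[0,0,0]], claw=[1,1,1,1,1])

```text
time_s: 15.75
position: [0.5753, -0.0186, 0.1926]
tcp_rot: [3.14, 0.001, 1.989]
force: [0.1, 0.3, -1.5]
width: 0.0639
```

Run:
```python
from h import *
w=cap('wrist','w7'); s=readout.read_state(); p=s['position']; go([.569,.150,.19],23.7)
cup(w,(p[0],p[1],p[2]+.02)); 
s=load('side0'); cup(s,(.567,.150,.08)); s=load('s5'); cup(s,(.567,.150,.08))
```

```text
slide [15.6  6.4  0.1] rotz(tool) 0.005 or -3.137 j7 0.40 tilt 0.05 pos [ 0.574 -0.019  0.191] t 15.8 w 0.0638
pred px 314 315 r 76
 found [318. 322.  71.] world [ 0.5773 -0.0209]
 found [318. 350.  82.] world [ 0.5822 -0.033 ]
 found [318. 318.  67.] world [ 0.576 -0.019]
 found [318. 344.  78.] world [ 0.5812 -0.0307]
pred px 269 295 r 18
 found [270. 304.  17.] world [0.5599 0.1698]
 found [268. 300.  18.] world [0.565  0.1601]
pred px 269 295 r 18
 found [270. 304.  17.] world [0.5599 0.1698]
```

Cup is gripped (63.9 mm), but likely about 7 mm off the pad centre along tool x. I'll move nearer and measure both the held cup and the base cup.

Emit:
servo_tool(slide=[[3,1,0],[6,2.5,0],[6,2.5,0],[6,2.5,0],[6,2.5,0]], rot=[[0,0,0],[0,0,0],[0,0,0],[0,0,0],[0,0,0]], claw=[1,1,1,1,1])

```text
time_s: 16.3
position: [0.5727, 0.0449, 0.1903]
tcp_rot: [-3.139, 0.0, 1.988]
force: [0.4, -0.5, -1.0]
width: 0.0639
```

Run:
```python
from h import *
w=cap('wrist','w8'); s=cap('side','s8'); c=cap('scene','c8'); st=readout.read_state(); p=np.array(st['position']); go([.567,.15,.19],23.7)
cup(w,(.567,.150,.08))
out=[]
for k in (s,c):
    u,v=map(int,proj(k,p)); print('tcp px',proj(k,p),'z+.02',proj(k,p+[0,0,.02]),'z-.03',proj(k,p-[0,0,.03]), u-40,v-40)
    out.append(cv2.resize(k['image'][v-40:v+40,u-50:u+50],(400,320),interpolation=2))
out=np.vstack([np.hstack(out),np.zeros((270,800,3),np.uint8)])
out[320:590,200:560]=w['image'][30:300,150:510]
cv2.imwrite('pics/comp8.png',out[:,:,::-1])
```

```text
slide [9.9 3.7 0.1] rotz(tool) 0.003 or -3.139 j7 0.28 tilt 0.05 pos [0.573 0.045 0.191] t 16.45 w 0.0639
pred px 373 97 r 47
 found [372. 100.  46.] world [0.568  0.1477]
 found [378.  98.  40.] world [0.5705 0.1503]
 found [366. 102.  44.] world [0.5648 0.1449]
 found [376. 104.  46.] world [0.571  0.1463]
tcp px (np.float64(278.8248660166818), np.float64(211.36034914834437)) z+.02 (np.float64(278.00049096271067), np.float64(203.53364066568585)) z-.03 (np.float64(280.0089015565333), np.float64(222.60171429990166)) 238 171
tcp px (np.float64(385.1749554553555), np.float64(205.95729269997312)) z+.02 (np.float64(386.6098385290363), np.float64(198.5238547591935)) z-.03 (np.float64(383.1300265608289), np.float64(216.55108414513654)) 345 165
```

View pics/comp8.png

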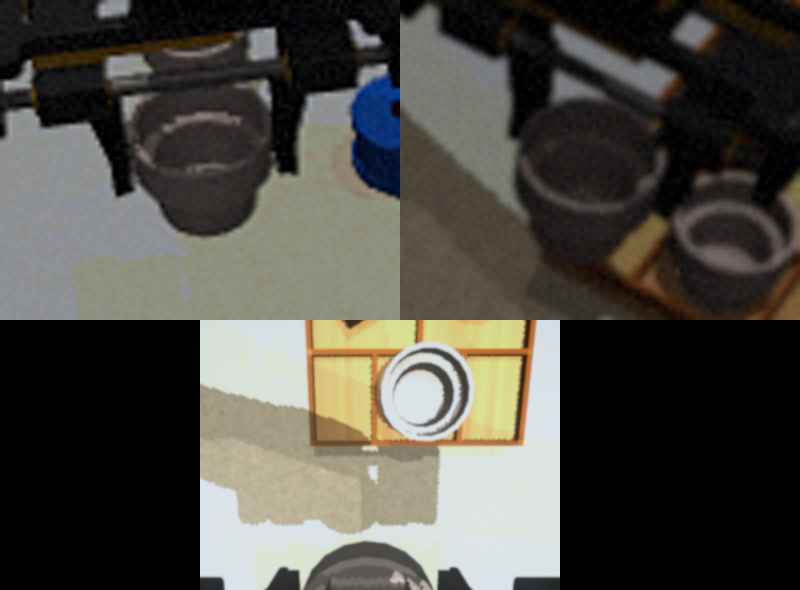

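Run:
```python
from h import *
w,s,c=load('w8'),load('s8'),load('c8')
p=np.array([.573,.0449,.1905]); X=np.array([-.405,.914])
for z in (.208,.211):
    a=ray(w,318,253,z)[:2]; print('wrist centre off along x (mm)',((a-.032*X-p[:2])@X)*1000)
    for k,q in ((s,(278.3,202)),(c,(383,202.5))):
        d=(ray(k,*q,z)[:2]-p[:2])*1000; print('tool x,y',d@X, d@[.914,.405])
print(ray(w,377,101,.08))
```

```text
wrist centre off along x (mm) -4.035415264518376
tool x,y -6.840001280294433 -0.9021429615159653
tool x,y -8.722491558250601 -1.3611821009942817
wrist centre off along x (mm) -3.074314781660293
tool x,y -3.89358853935264 -0.7883659594437586
tool x,y -11.079071340773666 -0.3547401541440012
[0.5709498 0.1486946 0.08     ]
```

Emit:
servo_tool(slide=[[4,1.5,0],[8,3,0],[10.2,3.9,0],[10.2,3.9,3],[10.2,3.9,6]], rot=[[0,0,0],[0,0,0],[0,0,0],[0,0,0],[0,0,0]], claw=[1,1,1,1,1])

```text
time_s: 16.95
position: [0.5684, 0.1563, 0.132]
tcp_rot: [3.139, 0.001, 1.991]
force: [-0.4, 0.2, -0.8]
width: 0.0641
```

Emit:
servo_tool(slide=[[0,0,0],[0,0,0],[0,0,0],[0,0,0.5],[0,0,1]], rot=[[0,0,0],[0,0,0],[0,0,0],[0,0,0],[0,0,0]], claw=[1,1,1,1,1])

```text
time_s: 17.45
position: [0.5684, 0.1555, 0.1228]
tcp_rot: [3.139, 0.0, 1.989]
force: [-0.2, 0.2, -0.3]
width: 0.0639
```

Emit:
servo_tool(slide=[[0,0,0.3],[0,0,0.6],[0,0,0.9],[0,0,1.2],[0,0,1.5]], rot=[[0,0,0],[0,0,0],[0,0,0],[0,0,0],[0,0,0]], claw=[1,1,1,1,1])

```text
time_s: 17.95
position: [0.5675, 0.1555, 0.1065]
tcp_rot: [3.142, 0.0, 1.989]
force: [-0.5, 0.6, -0.6]
width: 0.0639
```

Emit:
servo_tool(slide=[[0,0,0.4],[0,0,0.8],[0,0,1.2],[0,0,1.5],[0,0,1.7]], rot=[[0,0,0],[0,0,0],[0,0,0],[0,0,0],[0,0,0]], claw=[1,1,1,1,1])

```text
time_s: 18.45
position: [0.5673, 0.1554, 0.0893]
tcp_rot: [-3.141, 0.0, 1.989]
force: [-0.7, -0.3, -0.8]
width: 0.0636
```

Emit:
servo_tool(slide=[[0,0,0.1],[0,0,0.2],[0,0,0.3],[0,0,0.4],[0,0,0.4]], rot=[[0,0,0],[0,0,0],[0,0,0],[0,0,0],[0,0,0]], claw=[1,1,1,1,1])

```text
time_s: 18.95
position: [0.5674, 0.1554, 0.0856]
tcp_rot: [-3.141, 0.0, 1.989]
force: [0.0, -0.2, -0.7]
width: 0.0639
```

Emit:
servo_tool(slide=[[0,0,0.1],[0,0,0.2],[0,0,0.25],[0,0,0.3],[0,0,0.3]], rot=[[0,0,0],[0,0,0],[0,0,0],[0,0,0],[0,0,0]], claw=[1,1,1,1,1])

```text
time_s: 19.45
position: [0.5678, 0.1555, 0.0849]
tcp_rot: [3.141, 0.0, 1.989]
force: [-4.2, -1.3, 10.8]
width: 0.0637
```

Seats with 11 N at the expected height. Release and go to cup A.

Emit:
servo_tool(slide=[[0,0,-0.2],[0,0,-0.2],[0,0,-0.2],[0,0,-0.2],[0,0,-0.2]], rot=[[0,0,0],[0,0,0],[0,0,0],[0,0,0],[0,0,0]], claw=[1,0,0,0,0])

```text
time_s: 19.95
position: [0.5674, 0.1554, 0.0844]
tcp_rot: [-3.141, 0.0, 1.989]
force: [0.1, 0.3, -0.5]
width: 0.0842
```

Emit:
servo_tool(slide=[[0,0,-3],[0,0,-7],[0,0,-10.5],[-4,-0.5,-10.5],[-8,-1,-10.5]], rot=[[0,0,0],[0,0,0],[0,0,0],[0,0,0],[0,0,0]], claw=[0,0,0,0,0])

```text
time_s: 20.45
position: [0.5919, 0.0792, 0.1916]
tcp_rot: [3.138, 0.001, 1.993]
force: [1.0, -1.4, 0.6]
width: 0.0872
```

Emit:
servo_tool(slide=[[-4,-0.6,0],[-8,-1.2,0],[-12,-1.8,0],[-16,-2.4,0],[-20,-3.2,0]], rot=[[0,0,0],[0,0,0],[0,0,0],[0,0,0],[0,0,0]], claw=[0,0,0,0,0])

```text
time_s: 20.95
position: [0.6433, -0.1188, 0.1895]
tcp_rot: [3.141, 0.0, 1.99]
force: [0.7, 0.6, 0.1]
width: 0.0872
```

Emit:
servo_tool(slide=[[-4,-0.6,0],[-7.1,-1.1,0],[-7.1,-1.1,0],[-7.1,-1.1,0],[-7.1,-1.1,0]], rot=[[0,0,0],[0,0,0],[0,0,0],[0,0,0],[0,0,0]], claw=[0,0,0,0,0])

```text
time_s: 21.45
position: [0.6619, -0.1848, 0.1895]
tcp_rot: [3.141, -0.001, 1.991]
force: [-0.5, -0.3, -1.0]
width: 0.0872
```

Run:
```python
from h import *
w=cap('wrist','w9'); s=cap('side','s9'); c=cap('scene','c9'); go([.661,-.187,.033],23.7)
cup(w,(.661,-.187,.05)); 
cv2.imwrite('pics/comp9.png',np.hstack([w['image'][130:320,200:440],cv2.resize(s['image'][245:340,210:330],None,fx=2,fy=2),cv2.resize(c['image'][165:260,370:490],None,fx=2,fy=2)])[:,:,::-1])
```

```text
slide [-0.2 -0.2 15.7] rotz(tool) 0.008 or -3.134 j7 0.67 tilt 0.04 pos [ 0.662 -0.185  0.19 ] t 21.6 w 0.087
pred px 315 229 r 39
 found [318. 230.  35.] world [ 0.664 -0.187]
 found [318. 224.  34.] world [ 0.6612 -0.1827]
 found [314. 220.  38.] world [ 0.6568 -0.1809]
 found [322. 226.  36.] world [ 0.6653 -0.1817]
```

View pics/comp9.png

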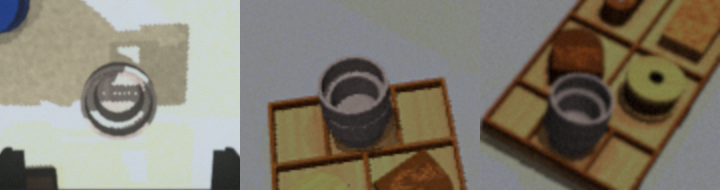

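First cup is nested straight. Cup A rim is at wrist px (319,228), directly under the TCP. Grasp.

Emit:
servo_tool(slide=[[0,0,4],[0,0,8],[0,0,12],[0,0,15],[0,0,15.7]], rot=[[0,0,0],[0,0,0],[0,0,0],[0,0,0],[0,0,0]], claw=[0,0,0,0,0])

```text
time_s: 22.1
position: [0.6587, -0.1848, 0.0283]
tcp_rot: [-3.136, -0.005, 1.991]
force: [0.1, -0.1, 0.0]
width: 0.0871
```

Emit:
servo_tool(slide=[[0,0,0],[0,0,0],[0,0,0],[0,0,0],[0,0,0]], rot=[[0,0,0],[0,0,0],[0,0,0],[0,0,0],[0,0,0]], claw=[0,0,1,1,1])

```text
time_s: 22.6
position: [0.6624, -0.187, 0.034]
tcp_rot: [3.14, 0.001, 1.989]
force: [0.5, -0.1, -0.6]
width: 0.0707
```

Emit:
servo_tool(slide=[[0,0,0],[0,0,0],[0,0,0],[0,0,0],[0,0,-2]], rot=[[0,0,0],[0,0,0],[0,0,0],[0,0,0],[0,0,0]], claw=[1,1,1,1,1])

```text
time_s: 23.1
position: [0.6591, -0.1861, 0.0495]
tcp_rot: [-3.136, -0.004, 1.989]
force: [-0.6, 0.1, -1.4]
width: 0.0638
```

Emit:
servo_tool(slide=[[0,0,-4],[0,0,-8],[0,0,-12],[0,0,-15],[0,0,-15]], rot=[[0,0,0],[0,0,0],[0,0,0],[0,0,0],[0,0,0]], claw=[1,1,1,1,1])

```text
time_s: 23.6
position: [0.6642, -0.1876, 0.2082]
tcp_rot: [3.135, 0.005, 1.989]
force: [0.6, -0.2, -1.0]
width: 0.0641
```

Run:
```python
from h import *
go([.570,.149,.20],23.7)
```

```text
slide [34.6  5.1  0.7] rotz(tool) 0.005 or -3.137 j7 0.67 tilt 0.51 pos [ 0.664 -0.188  0.208] t 23.6 w 0.0641
```

Emit:
servo_tool(slide=[[4,0.6,0],[8,1.2,0],[12,1.8,0],[16,2.4,0],[20,3,0]], rot=[[0,0,0],[0,0,0],[0,0,0],[0,0,0],[0,0,0]], claw=[1,1,1,1,1])

```text
time_s: 24.1
position: [0.6063, 0.0096, 0.2008]
tcp_rot: [-3.139, -0.001, 1.989]
force: [-0.1, 0.0, -0.2]
width: 0.0641
```

Emit:
servo_tool(slide=[[3,0.4,0],[5,0.7,0],[5,0.7,0],[5,0.7,0],[5,0.7,0]], rot=[[0,0,0],[0,0,0],[0,0,0],[0,0,0],[0,0,0]], claw=[1,1,1,1,1])

```text
time_s: 24.6
position: [0.594, 0.0544, 0.2019]
tcp_rot: [-3.14, 0.001, 1.987]
force: [0.1, 0.6, -0.6]
width: 0.064
```

Run:
```python
from h import *
w=cap('wrist','w10'); s=cap('side','s10'); go([.570,.149,.145],23.7); p=readout.read_state()['position']
cup(w,(.570,.149,.102)); cup(s,(.570,.149,.102)); cup(s,(p[0],p[1],p[2]+.017))
cv2.imwrite('pics/comp10.png',np.hstack([w['image'][0:320,220:460],cv2.resize(s['image'][185:345,210:330],None,fx=2,fy=2)])[:,:,::-1])
```

```text
slide [9.6 1.6 5.7] rotz(tool) 0.002 or -3.139 j7 0.27 tilt 0.05 pos [0.594 0.055 0.202] t 24.7 w 0.0637
pred px 342 99 r 49
 found [340. 102.  46.] world [0.5697 0.1469]
 found [346. 104.  42.] world [0.5733 0.1471]
 found [342. 108.  46.] world [0.5725 0.144 ]
 found [344.  98.  41.] world [0.5711 0.1502]
pred px 267 287 r 18
 found [266. 292.  17.] world [0.5673 0.1581]
 found [266. 284.  17.] world [0.5738 0.1442]
 found [266. 298.  17.] world [0.5627 0.1722]
pred px 264 202 r 18
 found [266. 212.  16.] world [0.5845 0.0776]
```

View pics/comp10.png

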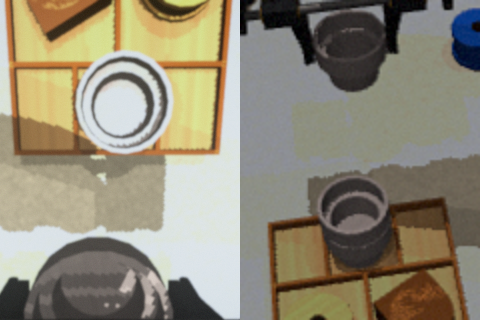

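Stack rim is at (0.571,0.148) and the held cup is centred within about 1 mm. Insert.

Emit:
servo_tool(slide=[[4,0.6,0],[8,1.2,0],[9.6,1.6,0],[9.6,1.6,3],[9.6,1.6,5.5]], rot=[[0,0,0],[0,0,0],[0,0,0],[0,0,0],[0,0,0]], claw=[1,1,1,1,1])

```text
time_s: 25.2
position: [0.5702, 0.1507, 0.1474]
tcp_rot: [3.14, 0.001, 1.99]
force: [-0.5, -0.5, -1.6]
width: 0.0642
```

Emit:
servo_tool(slide=[[0,0,0],[0,0,0.5],[0,0,1],[0,0,1.5],[0,0,2]], rot=[[0,0,0],[0,0,0],[0,0,0],[0,0,0],[0,0,0]], claw=[1,1,1,1,1])

```text
time_s: 25.7
position: [0.5701, 0.1508, 0.1282]
tcp_rot: [3.14, 0.0, 1.989]
force: [-0.2, -0.2, -1.4]
width: 0.0639
```

Emit:
servo_tool(slide=[[0,0,0.4],[0,0,0.8],[0,0,1.2],[0,0,1.6],[0,0,1.8]], rot=[[0,0,0],[0,0,0],[0,0,0],[0,0,0],[0,0,0]], claw=[1,1,1,1,1])

```text
time_s: 26.2
position: [0.5693, 0.1508, 0.1092]
tcp_rot: [-3.141, -0.0, 1.989]
force: [-0.2, -0.4, -0.0]
width: 0.0638
```

Emit:
servo_tool(slide=[[0,0,0.1],[0,0,0.2],[0,0,0.3],[0,0,0.35],[0,0,0.35]], rot=[[0,0,0],[0,0,0],[0,0,0],[0,0,0],[0,0,0]], claw=[1,1,1,1,1])

```text
time_s: 26.7
position: [0.5698, 0.1509, 0.1074]
tcp_rot: [3.141, 0.0, 1.989]
force: [-2.4, -0.4, 5.6]
width: 0.0641
```

Seated with 5.6 N at 0.107. Release, and check the clearances around cup B.

Emit:
servo_tool(slide=[[0,0,-0.1],[0,0,-0.1],[0,0,-0.1],[0,0,-0.1],[0,0,-0.1]], rot=[[0,0,0],[0,0,0],[0,0,0],[0,0,0],[0,0,0]], claw=[1,0,0,0,0])

```text
time_s: 27.2
position: [0.5695, 0.1509, 0.1071]
tcp_rot: [-3.142, 0.0, 1.989]
force: [-0.4, -0.0, 0.1]
width: 0.0844
```

Emit:
servo_tool(slide=[[0,0,-3],[0,0,-6],[0,0,-9],[0,0,-9],[0,0,-9]], rot=[[0,0,0],[0,0,0],[0,0,0],[0,0,0],[0,0,0]], claw=[0,0,0,0,0])

```text
time_s: 27.7
position: [0.5699, 0.151, 0.1978]
tcp_rot: [3.14, 0.0, 1.989]
force: [-1.7, 0.3, -0.8]
width: 0.0869
```

Run:
```python
from h import *
c=load('scene0'); print('awl',[np.round(ray(c,120+u/2.8,200+v/2.8,.01)[:2],3) for u,v in ((118,150),(243,146))])
c=cap('scene','c11'); cup(c,(.405,-.178,.05)); s=cap('side','s11'); cup(s,(.405,-.178,.05))
go([.405,-.178,.19],23.7)
```

```text
awl [array([ 0.333, -0.327]), array([ 0.377, -0.245])]
pred px 239 237 r 16
 found [238. 244.  16.] world [ 0.4169 -0.1874]
 found [238. 248.  15.] world [ 0.428  -0.1925]
 found [236. 236.  15.] world [ 0.4    -0.1819]
pred px 385 197 r 14
 found [386. 200.  13.] world [ 0.4032 -0.1678]
 found [384. 208.  14.] world [ 0.4039 -0.1456]
slide [-23.4 -28.3   0.7] rotz(tool) 0.005 or -3.137 j7 0.09 tilt 0.11 pos [0.569 0.151 0.196] t 27.8 w 0.0867
```

Awl tip is about 5 cm from the nearest finger, so the same jaw direction works. Going to cup B.

Emit:
servo_tool(slide=[[-2.8,-3.4,0],[-5.6,-6.8,0],[-8.4,-10.2,0],[-11.2,-13.6,0],[-14,-17,0]], rot=[[0,0,0],[0,0,0],[0,0,0],[0,0,0],[0,0,0]], claw=[0,0,0,0,0])

```text
time_s: 28.3
position: [0.4692, -0.0476, 0.1958]
tcp_rot: [-3.139, -0.001, 1.99]
force: [1.4, 0.3, 0.2]
width: 0.0868
```

Emit:
servo_tool(slide=[[-2.8,-3.4,0],[-5.6,-6.8,0],[-8.4,-10.2,0],[-9.4,-11.3,0],[-9.4,-11.3,0]], rot=[[0,0,0],[0,0,0],[0,0,0],[0,0,0],[0,0,0]], claw=[0,0,0,0,0])

```text
time_s: 28.8
position: [0.4042, -0.1801, 0.1961]
tcp_rot: [-3.14, -0.001, 1.984]
force: [-0.1, 0.6, -0.5]
width: 0.0872
```

Emit:
servo_tool(slide=[[0,0,0],[0,0,0],[0,0,0],[0,0,0],[0,0,0]], rot=[[0,0,0],[0,0,0],[0,0,0],[0,0,0],[0,0,0]], claw=[0,0,0,0,0])

```text
time_s: 29.3
position: [0.4063, -0.1774, 0.1971]
tcp_rot: [-3.141, 0.0, 1.991]
force: [0.1, 0.3, -0.4]
width: 0.0872
```

Run:
```python
from h import *
w=cap('wrist','w12'); s=cap('side','s12'); go([.405,-.178,.033],23.7)
cup(w,(.405,-.178,.05)); 
cv2.imwrite('pics/comp12.png',np.hstack([w['image'][100:320,160:480],cv2.resize(s['image'][230:340,200:340],None,fx=2,fy=2)])[:,:,::-1])
```

```text
slide [ 0.  -0.1 16.4] rotz(tool) 0.005 or -3.136 j7 0.75 tilt 0.01 pos [ 0.406 -0.178  0.197] t 29.4 w 0.0869
pred px 316 225 r 38
 found [314. 226.  36.] world [ 0.4048 -0.1798]
 found [314. 220.  34.] world [ 0.4019 -0.1754]
 found [318. 230.  34.] world [ 0.4089 -0.1808]
 found [310. 216.  34.] world [ 0.3982 -0.1733]
```

View pics/comp12.png

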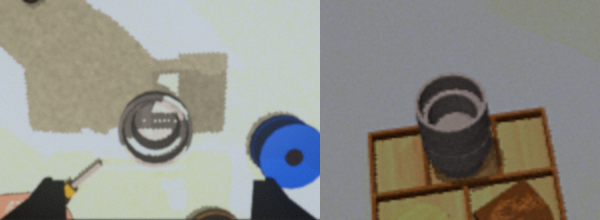

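Stack is straight. Cup B rim is at (316,228), under the TCP. The fingertips stay at 33 mm, above the 20 mm awl. Grasp.

Emit:
servo_tool(slide=[[0,0,4],[0,0,8],[0,0,12],[0,0,15],[-0.1,0,16.3]], rot=[[0,0,0],[0,0,0],[0,0,0],[0,0,0],[0,0,0]], claw=[0,0,0,0,0])

```text
time_s: 29.9
position: [0.4042, -0.178, 0.0312]
tcp_rot: [-3.138, -0.003, 1.99]
force: [-0.2, 0.5, -0.8]
width: 0.0871
```

Emit:
servo_tool(slide=[[0,0,0],[0,0,0],[0,0,0],[0,0,0],[0,0,0]], rot=[[0,0,0],[0,0,0],[0,0,0],[0,0,0],[0,0,0]], claw=[0,0,1,1,1])

```text
time_s: 30.4
position: [0.4072, -0.1791, 0.0351]
tcp_rot: [3.14, 0.001, 1.989]
force: [-0.3, 0.5, -0.8]
width: 0.0706
```

Emit:
servo_tool(slide=[[0,0,0],[0,0,0],[0,0,0],[0,0,0],[0,0,-2]], rot=[[0,0,0],[0,0,0],[0,0,0],[0,0,0],[0,0,0]], claw=[1,1,1,1,1])

```text
time_s: 30.9
position: [0.4044, -0.1781, 0.0523]
tcp_rot: [-3.138, -0.003, 1.989]
force: [0.4, -0.7, -0.4]
width: 0.0625
```

Emit:
servo_tool(slide=[[0,0,-4],[0,0,-8],[0,0,-12],[0,0,-16],[0,0,-17]], rot=[[0,0,0],[0,0,0],[0,0,0],[0,0,0],[0,0,0]], claw=[1,1,1,1,1])

```text
time_s: 31.4
position: [0.4087, -0.1796, 0.2286]
tcp_rot: [3.136, 0.005, 1.989]
force: [1.9, -0.9, -0.1]
width: 0.0623
```

Emit:
servo_tool(slide=[[2.8,3.4,0],[5.6,6.8,0],[8.4,10.2,0],[11.2,13.6,0],[14,17,0]], rot=[[0,0,0],[0,0,0],[0,0,0],[0,0,0],[0,0,0]], claw=[1,1,1,1,1])

```text
time_s: 31.9
position: [0.5049, 0.0198, 0.223]
tcp_rot: [-3.14, -0.001, 1.989]
force: [1.1, -0.6, -0.8]
width: 0.0624
```

Emit:
servo_tool(slide=[[0,3,0],[0,6,0],[0,9,0],[0,9,0],[0,9,0]], rot=[[0,0,0],[0,0,0],[0,0,0],[0,0,0],[0,0,0]], claw=[1,1,1,1,1])

```text
time_s: 32.4
position: [0.5865, 0.0549, 0.2223]
tcp_rot: [-3.139, -0.001, 1.99]
force: [-1.1, -0.4, -1.3]
width: 0.0625
```

Run:
```python
from h import *
w=cap('wrist','w13'); go([.571,.149,.175],23.7)
cup(w,(.571,.149,.124))
# front rim of held cup: gradient along column 318
g=cv2.GaussianBlur(cv2.cvtColor(w['image'],cv2.COLOR_RGB2GRAY),(5,5),0)[200:280,318].astype(int); print(list(g[::3]))
g=cv2.GaussianBlur(cv2.cvtColor(load('w10')['image'],cv2.COLOR_RGB2GRAY),(5,5),0)[200:280,318].astype(int); print(list(g[::3]))
```

```text
slide [9.3 2.5 4.8] rotz(tool) 0.005 or -3.137 j7 0.27 tilt 0.15 pos [0.586 0.054 0.223] t 32.45 w 0.0625
pred px 355 105 r 49
 found [352. 104.  52.] world [0.5688 0.149 ]
 found [354. 108.  48.] world [0.5719 0.147 ]
 found [346. 106.  46.] world [0.5657 0.1463]
 found [342. 112.  44.] world [0.5649 0.1418]
[np.int64(181), np.int64(179), np.int64(178), np.int64(179), np.int64(182), np.int64(179), np.int64(179), np.int64(203), np.int64(224), np.int64(224), np.int64(224), np.int64(224), np.int64(194), np.int64(92), np.int64(75), np.int64(75), np.int64(75), np.int64(94), np.int64(113), np.int64(112), np.int64(114), np.int64(112), np.int64(112), np.int64(112), np.int64(106), np.int64(92), np.int64(88)]
[np.int64(163), np.int64(159), np.int64(160), np.int64(160), np.int64(158), np.int64(161), np.int64(162), np.int64(160), np.int64(165), np.int64(203), np.int64(222), np.int64(222), np.int64(177), np.int64(83), np.int64(74), np.int64(74), np.int64(74), np.int64(95), np.int64(113), np.int64(114), np.int64(114), np.int64(114), np.int64(113), np.int64(112), np.int64(110), np.int64(95), np.int64(87)]
```

Emit:
servo_tool(slide=[[4,1,0],[8,2,0],[9.3,2.4,0],[9.3,2.4,2],[9.3,2.4,4.8]], rot=[[0,0,0],[0,0,0],[0,0,0],[0,0,0],[0,0,0]], claw=[1,1,1,1,1])

```text
time_s: 32.95
position: [0.5718, 0.1496, 0.1776]
tcp_rot: [3.138, 0.001, 1.99]
force: [0.1, -0.2, -1.3]
width: 0.0625
```

Emit:
servo_tool(slide=[[0,0,0],[0,0,0.5],[0,0,1],[0,0,1.5],[0,0,2]], rot=[[0,0,0],[0,0,0],[0,0,0],[0,0,0],[0,0,0]], claw=[1,1,1,1,1])

```text
time_s: 33.45
position: [0.5717, 0.1494, 0.1566]
tcp_rot: [3.14, 0.0, 1.989]
force: [0.7, 0.5, -0.5]
width: 0.0625
```

Emit:
servo_tool(slide=[[0,0,0.5],[0,0,1],[0,0,1.5],[0,0,1.9],[0,0,2.2]], rot=[[0,0,0],[0,0,0],[0,0,0],[0,0,0],[0,0,0]], claw=[1,1,1,1,1])

```text
time_s: 33.95
position: [0.5711, 0.1494, 0.1337]
tcp_rot: [-3.141, 0.0, 1.989]
force: [-0.8, -0.5, -1.2]
width: 0.0623
```

Emit:
servo_tool(slide=[[0,0,0.1],[0,0,0.2],[0,0,0.3],[0,0,0.4],[0,0,0.4]], rot=[[0,0,0],[0,0,0],[0,0,0],[0,0,0],[0,0,0]], claw=[1,1,1,1,1])

```text
time_s: 34.45
position: [0.5714, 0.1495, 0.1308]
tcp_rot: [3.141, 0.0, 1.989]
force: [0.0, -0.1, 1.5]
width: 0.0628
```

Emit:
servo_tool(slide=[[0,0,0.1],[0,0,0.15],[0,0,0.15],[0,0,0.15],[0,0,0.15]], rot=[[0,0,0],[0,0,0],[0,0,0],[0,0,0],[0,0,0]], claw=[1,1,1,1,1])

```text
time_s: 34.95
position: [0.5716, 0.1495, 0.1307]
tcp_rot: [3.14, 0.001, 1.989]
force: [-2.9, -0.9, 8.2]
width: 0.0626
```

Emit:
servo_tool(slide=[[0,0,-0.1],[0,0,-0.1],[0,0,-0.1],[0,0,-0.1],[0,0,-0.1]], rot=[[0,0,0],[0,0,0],[0,0,0],[0,0,0],[0,0,0]], claw=[1,0,0,0,0])

```text
time_s: 35.45
position: [0.5712, 0.1494, 0.1293]
tcp_rot: [-3.141, 0.0, 1.989]
force: [-0.4, 0.1, 0.1]
width: 0.0841
```

Emit:
servo_tool(slide=[[0,0,-3],[0,0,-6],[0,0,-9],[-4,0,-9],[-8,0,-9]], rot=[[0,0,0],[0,0,0],[0,0,0],[0,0,0],[0,0,0]], claw=[0,0,0,0,0])

```text
time_s: 35.95
position: [0.6046, 0.0773, 0.2214]
tcp_rot: [3.138, 0.001, 1.993]
force: [1.1, -0.6, -0.5]
width: 0.0871
```

Emit:
servo_tool(slide=[[-4,0,0],[-8,0,0],[-12,0,0],[-16,0,0],[-16,0,0]], rot=[[0,0,0],[0,0,0],[0,0,0],[0,0,0],[0,0,0]], claw=[0,0,0,0,0])

```text
time_s: 36.45
position: [0.6694, -0.0788, 0.2187]
tcp_rot: [-3.139, 0.005, 1.979]
force: [0.2, -0.8, -0.3]
width: 0.0869
```

Run:
```python
from h import *
s=cap('side','s14'); c=cap('scene','c14'); print(readout.read_state()['time_s'])
cup(s,(.571,.149,.146)); cup(s,(.571,.149,.124)); 
cv2.imwrite('pics/final.png',np.vstack([np.hstack([cv2.resize(s['image'][200:480,200:360],(320,560)),cv2.resize(c['image'][130:410,90:330],(480,560))])])[:,:,::-1])
```

```text
36.55
pred px 264 272 r 19
 found [264. 278.  18.] world [0.5681 0.1593]
 found [266. 284.  19.] world [0.5586 0.1718]
pred px 265 280 r 18
 found [264. 278.  18.] world [0.5752 0.1448]
 found [266. 284.  19.] world [0.5653 0.1578]
```

View pics/final.png

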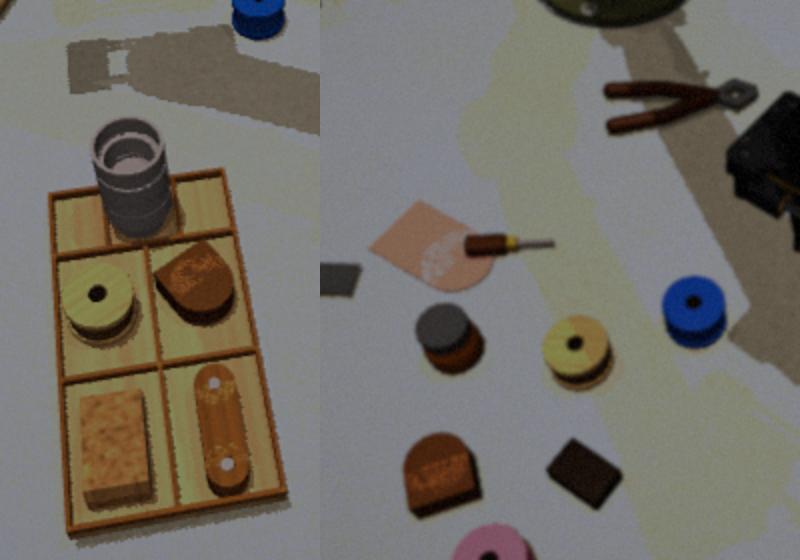

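The last picture shows four cups in one straight stack with even seams. The wedge, bar, spool and heel block each lie flat in their own bay, and jar, wax, awl and the bench duplicates are where they were. Handing in.

```bash
python3 -c "
from rig import ticket; print(ticket.close_job())"
```

```text
the job is handed in; nothing more can be done
None
```

I handed the job in at about 36.6 s of robot time; `close_job()` gives no verdict, so what follows rests on my own checks.

- **Parts:** the tray already held a spool and a heel block, so I added only the cork wedge and the shank bar. Both lie flat in the two far bays. The duplicate spool and heel block stayed on the bench.
- **Cups:** I found three loose cups and nested them one at a time in the tray's cup. Each landed within about 2 mm of its expected height, and the stack looks straight in the last picture, with even seams.
- **Bystanders:** the last picture shows the wax, jar, awl and blue spool where they started, and the part of the pink spool in frame looks unmoved. The highest force I saw on the tool was about 27 N, when I set the wedge down.

**Checks that disagreed:**
- Automatic circle finding on the stack rim in the last side view was off by about 5 to 10 mm, so I judged the stack by eye and by the contact heights.
- The first cup was gripped about 6 mm off the pad centre, and I corrected for that when placing it.
- The third cup read 62.5 mm between the jaws instead of 64 mm, but it seated normally.

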